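# Plant the ticket post in its shuttered display base

## Task

Take the square-headed steel ticket post out of its wooden rest block and plant it upright in the grey display base, pushed fully home so that its collar sits flat on the black plate, then let go. The socket in the plate is closed by a flush spring shutter of the same black and cannot be located by eye, so rest the foot of the post lightly on the plate and slide it about until it drops in. Never press harder than 20 N with the post, and leave the things round about where they are.

Things in the scene. Friction and masses are not known exactly. Their poses are not given: they have to be found in the camera images.
- post: steel ticket post, 94 mm tall, upright. Origin at the centre of the underside of its foot, z up the post. Foot pin 10 mm across, 0 to 20 mm high (end chamfered 1 mm); round collar 24 mm across, 20 to 26 mm; square grip 16 x 16 mm, 26 to 86 mm (faces along its x and y); slotted head to 94 mm. 0.14 to 0.26 kg. Starts in the rest block's loose hole, collar on the block's top
- post_foot (a point): centre of the underside of the post's foot pin (same point as the post's origin)
- rest: pale wooden block 54 x 54 x 30 mm, fixed to the counter, with an upright hole 13 mm in diameter and 24 mm deep in the middle of its top; the post starts in it. Origin at the centre of its underside
- base: the display base: grey metal tray 96 (its x) x 212 (its y) x 42 mm, fixed to the counter. Origin at the centre of its underside, z up. In its top is a window 52 mm (x) x 92 mm (y), centred on the origin; the black plate shows in it, its surface 10 mm below the top of the rim (32 mm above the origin)
- eraser: bystander, loose: block eraser in a card sleeve, 58 x 24 x 14 mm, lying on the counter; origin at the centre of its underside
- nib_tin: bystander, loose: small flat tin, 54 x 36 x 14 mm; origin at the centre of its underside
- highlighter: bystander, loose: flat highlighter pen, 25 x 122 x 18 mm, lying on the counter; origin at the centre of its underside
- glue_stick: bystander, loose: glue stick standing upright, 26 mm in diameter, 92 mm tall; origin at the centre of its underside
- window (a point): middle of the window, on the free surface of the black plate. The plate has one blind socket, 13 mm across, 1 mm chamfer, 22 mm deep, closed flush by a light spring shutter (under 0.7 N). It lies -25 to +25 mm along the base's y and -8 to +8 mm along its x from this point. The plate is cushioned: gives from 3 N on, 1 mm per 1.5 N, solid after 4 mm (9 N). Slick (friction 0.2)
Things that resemble listed ones, but are neither listed nor needed, are in the scene too. What is shaped like the post but turquoise is not meant.

How it is judged:
On the way:
1. the post is lifted clear out of its rest block (height (world z) of post_foot above 0.045 m), for 0.1 s.
At the end, for the whole second after the job is handed in: The post stands in the socket of the display base, its foot at least 17.5 mm below the plate's free surface (collar on the plate within 2.5 mm), upright within 0.08 rad, released and at rest (z of post_foot in the frame of base below 0.0145 m and y of post_foot in the frame of base between -0.03 and 0.03 m and x of post_foot in the frame of base between -0.012 and 0.012 m and angle between post's own z axis and vertical below 0.08 rad and linear speed of post below 0.02 m/s); the robot touches nothing.
It fails at once if the post is pressed against the display base with more than 20 N (contact force between post and base above 20 N).
It fails at once if a bystander (eraser, nib tin, highlighter, glue stick) is shoved more than 25 mm or the glue stick is knocked over (distance of any of eraser, nib_tin, highlighter, glue_stick from where it was at the start of the episode above 0.025 m or angle between glue_stick's own z axis and vertical above 0.5 rad).
It also fails if it takes over 72 s, if anything falls off the work surface, if the arm or the gripper's body presses on something with over 40 N, if the wrist force passes 120 N, or if a joint passes its speed limit or range.

## Robot

A 6-joint arm with a two-finger parallel gripper is mounted at the origin on a cart in front of the work surface, level with it; the furniture and walls round the work are solid. World frame = base frame: x ahead of the robot, y to its left, z up, the work surface at z = 0. Lengths are in m, angles in rad, forces in N, time in s.
With the tool pointing down it reaches from about 0.425 to 0.95 m from the base axis. Payload 3.5 kg.
Tool frame: the origin (TCP) lies at the very end of the fingers, on their centre line; the grasp point (between the pads) lies 19 mm behind it; z points along the fingers, y is the line along which they close (so a half turn about z gives the same grasp; the last joint's range is limited). The gripper opens to 85 mm and grips with 20 to 120 N. Pads are 22 mm wide; open, the fingers measure 114 mm over their backs; the gripper's body (76 mm by 85 mm) begins 54 mm behind the grasp point. The pads swing forward as they close: fully open they stand 13 mm farther back than shut.
Start: joints at [1.127, 0.286, 1.577, -0, 1.279, -0.15], TCP at [0.195, 0.646, 0.231] pointing down, gripper open.
Joint ranges: [-2.77, 2.77], [-0.9, 2.22], [0.21, 2.48], [-1.53, 4.67], [0.24, 2.81], [-2.84, 2.84]. Speed limits (rad/s): [2.79, 2.79, 3.14, 3.14, 3.14, 3.14].

## Interface

Orientations are given as a unit quaternion [x, y, z, w].
In Python, from plant import ctrl gives the robot as it stands.
- The arm moves only by the tool carry_out, never from a script. Its argument "deltas" is one flat list of numbers, 6 for each row, row after row: the shift along the tool's x, y, z in m, then the turn, a rotation vector about the tool's x, y, z in rad. A call has 1 to 5 rows; each row is the pose to reach, as a shift and turn from the pose commanded when the call began, along the tool's axes at that moment; what a row does not reach only later rows make up. A row lasts 1/8 s, in which the tool goes at most 62.5 mm and 10.7 degrees, less where a joint would pass 70% of its speed; a pose out of reach is approached as far as the arm can. A call with a gripper value outside its range is refused whole. "grip" is the opening in per cent of the stroke, from 0 (shut) to 100 (fully open), set as the call begins (left out, the last holds). The fingers move at their own pace and stop on an object; "grip_force" is the grip in N (left out, the last holds). Time passes only in rows, so rows that repeat a pose let the fingers close. It gives the time, the measured TCP pose, the force, the opening and the grip force at its end, in the units of the state.
- ctrl.get_state(): the state, without advancing time (a new reading comes with each control period).
- ctrl.read_camera(name): name is "scene" or "top" or "wrist"; returns (picture, depth): 400x640x3 uint8, red, green, blue; 400x640 float32, m along the optical axis (not along the pixel's ray), 0 where there is no reading.
- ctrl.camera_model(name): a dict with "intrinsics" (3x3 intrinsics, pixels), "extrinsics" (4x4, takes a point from world to camera coordinates); the wrist camera has in their place "hand_eye" (4x4, takes a point from camera to tool coordinates, whose origin is the TCP and whose axes are the flange's). Camera axes: x right, y down, z forward; pixel columns grow to the right and rows downward; lengths in m; the calibration is good to about 2 mm. The wrist camera is an equidistant fisheye: a pixel r from the principal point sees the ray r / f radians off the axis. A picture is of the moment at which its call begins: read the wrist's pose just before it. camera_model takes no time and is no camera call.
- ctrl.sign_off(): hands the job in; it is judged then, once.
Trained networks look in the newest picture that a camera, given by its name, has taken for a name from the list of things; names that differ only in an ending like _2 or _b are one class to them, and where a whole thing is asked for, a point or a joint stands for the part that bears it (a point fixed in the world has none). Each returns a list of dicts, best first, with "score" (0 to 1); they miss things now and then, are a little off and sometimes report something else, mostly with a low value. They report only what shows in the picture. A call takes as long as a camera call. They do not tell look-alikes from the thing itself.
- ctrl.find_in(camera, query): "uv" ([column, row] in pixels, amid what is visible of it).
The state is a dict: "time": time; "qpos": joint angles; "dq": joint speeds; "joint_efforts": joint torques, N m; "eef_pos": TCP position; "tcp_rot": TCP orientation; "contact_force": force on the tool from outside, world axes, zero at the start; "wrist_torque": the same for the moment, N m; "opening": opening from 0.0 (shut) to 1.0 (fully open); "finger_force": force on a finger pad.
Only numpy, scipy, OpenCV 4.12 (cv2) and the standard library are available. Lean on these libraries where they do the work, as an engineer would, in place of code of your own. Each camera call takes 0.05 s, during which the arm holds its last target. There are 200 camera calls.

## Working session

There is one attempt and no reset: what is moved stays moved. The work goes in short steps, Python scripts to look and compute and a tool call to move; the robot and the scene stay as the last step left them, time stands still between calls to the robot, and variables do not carry over. Pictures are saved under pics/ and viewed, at most 10 in all, crops included, and the job is handed in when it is done.

Besides the shell and the picture viewer there is one more tool, called after "Call:" by a JSON object that holds its "fn" and its "kwargs". carry_out: Moves the arm, as the interface text tells. Its arguments: {"type":"object","properties":{"deltas":{"type":"array"},"grip":{"type":"number"},"grip_force":{"type":"number"}},"required":["deltas"]}

```bash
mkdir -p pics; cat > h.py <<'E'
from plant import ctrl
import numpy as np, cv2
from scipy.spatial.transform import Rotation as R
def w(cam,u,v,d):
    m=ctrl.camera_model(cam);K=np.array(m["intrinsics"]);T=np.linalg.inv(np.array(m["extrinsics"]))
    p=np.array([(u-K[0,2])/K[0,0]*d,(v-K[1,2])/K[1,1]*d,d,1]);return (T@p)[:3]
def cloud(cam,dep):
    m=ctrl.camera_model(cam);K=np.array(m["intrinsics"]);T=np.linalg.inv(np.array(m["extrinsics"]))
    v,u=np.mgrid[:400,:640];P=np.stack([(u-K[0,2])/K[0,0]*dep,(v-K[1,2])/K[1,1]*dep,dep],-1)
    return P@T[:3,:3].T+T[:3,3]
E
python3 - <<'E'
from h import *
for c in ["top","scene"]:
    p,d=ctrl.read_camera(c); np.savez(f"{c}.npz",p=p,d=d); cv2.imwrite(f"pics/{c}.png",p[:,:,::-1])
    C=cloud(c,d)
    for n in ["post","rest","base","eraser","nib_tin","highlighter","glue_stick"]:
        print(c,n,[(r["uv"],round(r["score"],2),np.round(C[int(r["uv"][1]),int(r["uv"][0])],3)) for r in ctrl.find_in(c,n)[:3]])
print(ctrl.get_state())
E
```

```text
top post [([418.7, 211.3], 0.4, array([ 0.536, -0.059,  0.082]))]
top rest [([421.1, 245.1], 0.72, array([ 0.454, -0.076,  0.031])), ([279.2, 209.6], 0.33, array([0.552, 0.278, 0.034]))]
top base [([392.1, 259.0], 0.23, array([ 0.421, -0.004,  0.016]))]
top eraser [([360.4, 255.9], 0.78, array([0.433, 0.076, 0.015]))]
top nib_tin [([205.4, 247.3], 0.74, array([0.462, 0.467, 0.016]))]
top highlighter [([205.7, 250.2], 0.58, array([0.454, 0.468, 0.014]))]
top glue_stick []
scene post [([339.6, 293.0], 0.61, array([ 0.455, -0.094,  0.067])), ([362.8, 266.3], 0.55, array([ 0.535, -0.069,  0.069]))]
scene rest [([339.1, 308.2], 0.92, array([ 0.449, -0.104,  0.03 ]))]
scene base [([285.0, 194.3], 0.73, array([0.538, 0.264, 0.033]))]
scene eraser [([285.1, 261.5], 0.69, array([0.425, 0.075, 0.018]))]
scene nib_tin [([228.1, 169.8], 0.59, array([0.464, 0.476, 0.019]))]
scene highlighter [([304.2, 289.5], 0.97, array([ 0.42 , -0.015,  0.016]))]
scene glue_stick [([340.3, 171.8], 0.66, array([0.693, 0.221, 0.07 ]))]
{'time': 0.8, 'qpos': array([ 1.12701669e+00,  2.86240690e-01,  1.57668941e+00, -3.79073159e-05,
        1.27856811e+00, -1.49981468e-01]), 'dq': array([-4.78539750e-04, -1.68490253e-03,  4.27342369e-04, -7.32187619e-04,
        1.25752979e-03, -4.71477386e-06]), 'joint_efforts': array([-3.46907791e-04, -4.05914211e+01, -2.92926335e+01, -1.33097583e-04,
        3.13426235e-04, -6.40351132e-07]), 'eef_pos': array([0.19544048, 0.64608418, 0.23137019]), 'tcp_rot': array([1.46365921e-01, 9.89230516e-01, 3.98431277e-05, 3.11695710e-05]), 'contact_force': array([0.49859652, 0.46769271, 0.0399008 ]), 'wrist_torque': array([-0.03167589, -0.01044044, -0.04161453]), 'finger_force': 0.0, 'opening': 1.0014196764769665}
```

View pics/top.png

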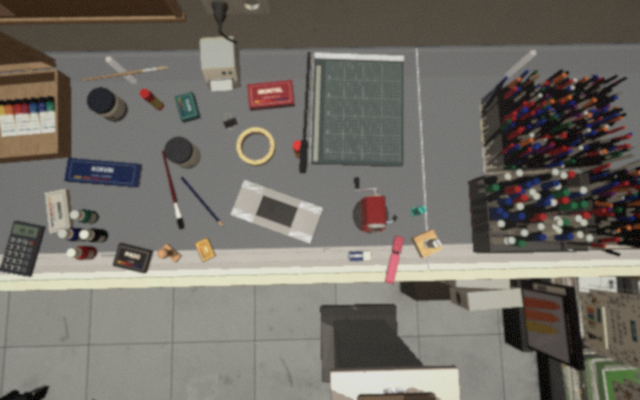

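View pics/scene.png

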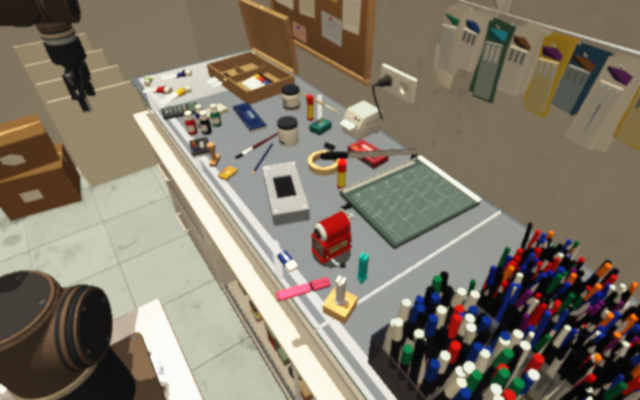

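Top: the steel post stands in the pale block at (432,242). In the scene view it is at (340,290). The only look-alike is the turquoise post, at scene (363,267) and top (419,211). By the description I choose the steel one in the wooden block. The base is at top (277,211) and scene (285,190). Next I fit the geometry and take a close crop.

```bash
python3 - <<'E'
from h import *
for c in ["top","scene"]:
    z=np.load(c+".npz");C=cloud(c,z["d"]);p=z["p"]
    X,Y,Z=C[...,0],C[...,1],C[...,2]
    def rect(n,xr,yr,zr):
        m=(X>xr[0])&(X<xr[1])&(Y>yr[0])&(Y<yr[1])&(Z>zr[0])&(Z<zr[1])
        q=C[m]; r=cv2.minAreaRect((q[:,:2]*1000).astype(np.float32)); print(c,n,m.sum(),r,np.round(np.median(q,0),3))
    rect("base",(.42,.68),(.12,.42),(.034,.05))
    rect("rest",(.40,.51),(-.15,-.03),(.022,.038))
    rect("post",(.40,.51),(-.15,-.03),(.06,.12))
    g=p.max(2); 
    m=(X>.42)&(X<.66)&(Y>.15)&(Y<.40)&(Z>.02)&(Z<.045)&(g<75)
    q=C[m]; print("win",m.sum(),cv2.minAreaRect((q[:,:2]*1000).astype(np.float32)),np.median(q,0))
a=np.load("top.npz")["p"][200:275,380:480];b=np.load("scene.npz")["p"][240:330,290:410]
o=np.hstack([cv2.resize(a,(400,300),interpolation=3),cv2.resize(b,(400,300),interpolation=3)])
cv2.imwrite("pics/crop.png",o[:,:,::-1])
E
```

```text
top base 2658 ((546.1594848632812, 282.828857421875), (211.93446350097656, 96.12968444824219), 68.86446380615234) [0.546 0.283 0.042]
top rest 379 ((457.7760314941406, -93.06865692138672), (54.00300979614258, 54.800132751464844), 23.53298568725586) [ 0.459 -0.087  0.031]
top post 96 ((457.6866149902344, -92.93478393554688), (16.424535751342773, 15.8604736328125), 30.16849708557129) [ 0.458 -0.09   0.098]
win 496 ((548.7048950195312, 285.59625244140625), (84.59516906738281, 43.76895523071289), 70.15631103515625) [0.55031805 0.28860474 0.03260614]
scene base 1724 ((549.005859375, 284.81591796875), (216.04794311523438, 96.33863067626953), 68.87643432617188) [0.544 0.271 0.044]
scene rest 537 ((459.949951171875, -91.66936492919922), (55.317996978759766, 54.79376220703125), 24.290569305419922) [ 0.453 -0.099  0.032]
scene post 184 ((459.62396240234375, -91.94666290283203), (17.519454956054688, 16.43498992919922), 31.063505172729492) [ 0.457 -0.095  0.091]
win 319 ((552.5818481445312, 293.3588562011719), (84.21315002441406, 47.22246170043945), 68.8791275024414) [0.55230171 0.29230195 0.03467389]
```

View pics/crop.png

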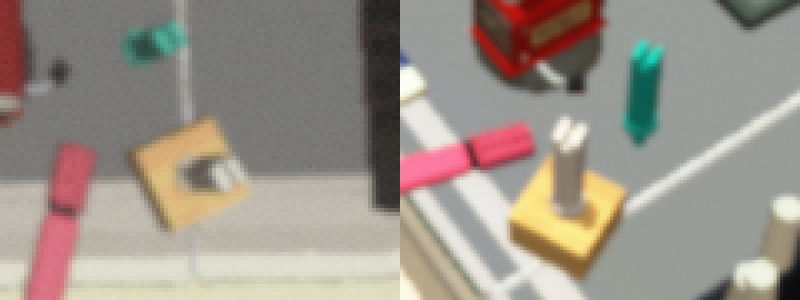

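The crop confirms it: the steel-grey slotted post is in the wooden block and the turquoise post stands free, behind it and to its left. The fits put the post at about (0.458,-0.092) with yaw near 30°. The base is at about (0.547,0.284), with its y axis at 69°.

```bash
cat >> h.py <<'E'
def go(pos,yaw,pos0=None,q0=None):
    """delta in tool axes to put TCP at pos, pointing down, tool y at world angle yaw (deg)"""
    s=ctrl.get_state();p0=s["eef_pos"];R0=R.from_quat(s["tcp_rot"])
    if pos0 is not None:p0=np.array(pos0)
    if q0 is not None:R0=q0
    c,sn=np.cos(np.radians(yaw)),np.sin(np.radians(yaw))
    y=np.array([c,sn,0]);z=np.array([0,0,-1.]);x=np.cross(y,z)
    Rt=R.from_matrix(np.stack([x,y,z],1))
    print(np.round(R0.inv().apply(np.array(pos)-p0),4),np.round((R0.inv()*Rt).as_rotvec(),4));return Rt
E
python3 - <<'E'
from h import *
z=np.load("scene.npz");C=cloud("scene",z["d"]);X,Y,Z=np.moveaxis(C,-1,0)
m=(X>.4)&(X<.62)&(Y>-.04)&(Y<.12)&(Z>.03)
print("sharpener",m.sum(),C[m].min(0),C[m].max(0))
a=[.40,.39,.25];b=[.45,.10,.25];c=[.458,-.092,.2]
Ra=go(a,20);Rb=go(b,-33,a,Ra);go(c,-60,b,Rb);print(ctrl.camera_model("wrist"))
E
```

```text
sharpener 1461 [ 0.49098528 -0.01471734  0.03001835] [0.61989998 0.09255038 0.11708442]
[-0.27   -0.1859 -0.0186] [1.000e-04 0.000e+00 9.279e-01]
[-0.2896 -0.0522  0.    ] [0.    0.    0.925]
[-0.1567  0.1113  0.05  ] [0.     0.     0.4712]
{'intrinsics': array([[309.70691629,   0.        , 319.69047949],
       [  0.        , 309.70691629, 201.70699725],
       [  0.        ,   0.        ,   1.        ]]), 'hand_eye': array([[ 1.33929548e-04, -9.49758550e-01, -3.12983512e-01,
         7.92594928e-02],
       [ 9.99999800e-01, -6.61910134e-05,  6.28771149e-04,
        -1.59647469e-03],
       [-6.17897471e-04, -3.12983533e-01,  9.49758351e-01,
        -1.42594077e-01],
       [ 0.00000000e+00,  0.00000000e+00,  0.00000000e+00,
         1.00000000e+00]])}
```

Call:
{"fn": "carry_out", "kwargs": {"deltas": [-0.054,-0.037,-0.004,0,0,0.186,-0.108,-0.074,-0.008,0,0,0.371,-0.162,-0.112,-0.011,0,0,0.557,-0.216,-0.149,-0.015,0,0,0.742,-0.27,-0.186,-0.019,0,0,0.928], "grip": 60, "grip_force": 60}}

```text
time: 1.42
eef_pos: [0.3911, 0.4006, 0.2498]
tcp_rot: [0.576, 0.817, 0.0, 0.0]
contact_force: [0.7, 0.5, -0.2]
opening: 0.6
finger_force: 0.0
```

Call:
{"fn": "carry_out", "kwargs": {"deltas": [-0.058,-0.01,0,0,0,0.185,-0.116,-0.02,0,0,0,0.37,-0.174,-0.031,0,0,0,0.555,-0.232,-0.042,0,0,0,0.74,-0.29,-0.052,0,0,0,0.925]}}

```text
time: 2.05
eef_pos: [0.4404, 0.1102, 0.2498]
tcp_rot: [0.88, 0.475, 0.001, 0.0]
contact_force: [-0.1, -0.4, 0.4]
opening: 0.601
finger_force: 0.0
```

Call:
{"fn": "carry_out", "kwargs": {"deltas": [-0.039,0.028,0.012,0,0,0.118,-0.078,0.056,0.025,0,0,0.236,-0.118,0.083,0.037,0,0,0.353,-0.157,0.111,0.05,0,0,0.471,-0.157,0.111,0.05,0,0,0.471]}}

```text
time: 2.68
eef_pos: [0.4473, -0.0825, 0.1985]
tcp_rot: [0.967, 0.256, -0.001, -0.0]
contact_force: [-0.1, -0.1, -0.7]
opening: 0.598
finger_force: 0.0
```

```bash
python3 - <<'E'
from h import *
s=ctrl.get_state();print(s["eef_pos"],s["tcp_rot"])
p,d=ctrl.read_camera("wrist");np.savez("w1.npz",p=p,d=d,pos=s["eef_pos"],q=s["tcp_rot"]);cv2.imwrite("pics/w1.png",p[:,:,::-1])
print(ctrl.get_state()["eef_pos"],ctrl.find_in("wrist","post"))
H=np.array(ctrl.camera_model("wrist")["hand_eye"]);v,u=np.mgrid[:400,:640]
x=(u-319.69)/309.707;y=(v-201.707)/309.707;t=np.hypot(x,y)+1e-9
P=np.stack([np.tan(t)*x/t,np.tan(t)*y/t,np.ones_like(t)],-1)*d[...,None]
P[(t>1.4)|(d<=0)]=9
W=R.from_quat(s["tcp_rot"]).apply((P.reshape(-1,3)@H[:3,:3].T+H[:3,3])).reshape(400,640,3)+s["eef_pos"]
X,Y,Z=np.moveaxis(W,-1,0)
for lo,hi in((.09,.115),(.05,.115),(.025,.035)):
    m=(abs(X-.458)<.05)&(abs(Y+.092)<.05)&(Z>lo)&(Z<hi)
    q=W[m];print(m.sum(),cv2.minAreaRect((q[:,:2]*1000).astype(np.float32)),np.median(q,0))
E
```

```text
[ 0.44734827 -0.08251755  0.19850353] [ 9.66556826e-01  2.56451106e-01 -7.60866522e-04 -3.92270341e-04]
[ 0.44762479 -0.08117169  0.19904033] [{'uv': [352.6, 94.4], 'score': 0.91}, {'uv': [333.0, 186.9], 'score': 0.58}]
454 ((459.71380615234375, -93.65887451171875), (16.720657348632812, 16.12598991394043), 30.414852142333984) [ 0.46105657 -0.09321971  0.10305464]
646 ((459.8126220703125, -93.78469848632812), (16.77802276611328, 16.488584518432617), 29.77770233154297) [ 0.46337582 -0.09215273  0.09627767]
1957 ((460.04400634765625, -93.96334075927734), (54.708473205566406, 54.047706604003906), 24.5289306640625) [ 0.46645389 -0.0879518   0.02997453]
```

View pics/w1.png

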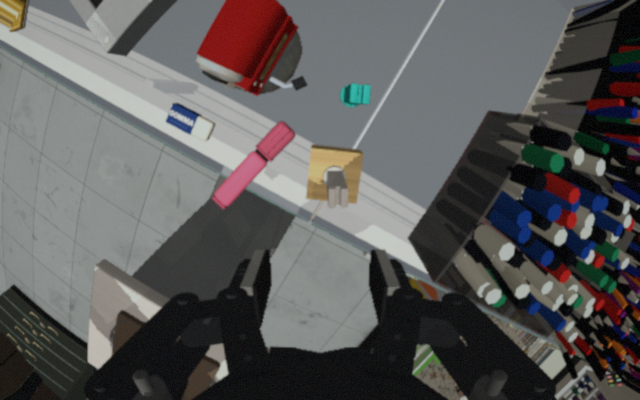

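The steel post in its block is at (335,185), below the turquoise one at (355,94). The wrist depth gives the post at (0.4595,-0.0935), yaw 30°.

```bash
python3 - <<'E'
from h import *
Rt=go([.4595,-.0935,.13],-60)
E
```

```text
[0.0035 0.0173 0.0694] [-0.0005 -0.0002 -0.0004]
```

Call:
{"fn": "carry_out", "kwargs": {"deltas": [0.0035,0.017,0.025,0,0,0,0.0035,0.017,0.05,0,0,0,0.0035,0.017,0.07,0,0,0,0.0035,0.017,0.07,0,0,0]}}

```text
time: 3.28
eef_pos: [0.4586, -0.0914, 0.1282]
tcp_rot: [0.966, 0.26, -0.001, -0.001]
contact_force: [0.4, -0.2, 0.4]
opening: 0.602
finger_force: 0.0
```

```bash
python3 - <<'E'
from h import *
Rt=go([.4595,-.0935,.05],-60)
print(ctrl.get_state()["eef_pos"])
E
```

```text
[-0.0001  0.0025  0.0782] [-0.0027  0.0017  0.0028]
[ 0.45860565 -0.09139454  0.12823147]
```

Call:
{"fn": "carry_out", "kwargs": {"deltas": [0,0.0025,0.025,0,0,0,0,0.0025,0.05,0,0,0,0,0.0025,0.07,0,0,0,0,0.0025,0.078,0,0,0,0,0.0025,0.078,0,0,0]}}

```text
time: 3.9
eef_pos: [0.4612, -0.095, 0.052]
tcp_rot: [0.966, 0.259, 0.0, 0.0]
contact_force: [0.0, 1.0, 0.6]
opening: 0.602
finger_force: 0.0
```

Call:
{"fn": "carry_out", "kwargs": {"deltas": [0,0,0,0,0,0,0,0,0,0,0,0,0,0,0,0,0,0,0,0,0,0,0,0,0,0,0,0,0,0], "grip": 0, "grip_force": 60}}

```text
time: 4.53
eef_pos: [0.4607, -0.0946, 0.0521]
tcp_rot: [0.966, 0.259, -0.0, -0.001]
contact_force: [-2.6, 5.2, 6.3]
opening: 0.182
finger_force: 59.0
```

Call:
{"fn": "carry_out", "kwargs": {"deltas": [0,0,-0.015,0,0,0,0,0,-0.05,0,0,0,0,0,-0.09,0,0,0,0,0,-0.13,0,0,0,0,0,-0.158,0,0,0]}}

```text
time: 5.15
eef_pos: [0.4613, -0.0961, 0.2122]
tcp_rot: [0.966, 0.259, 0.001, 0.002]
contact_force: [0.7, 0.2, -2.0]
opening: 0.181
finger_force: 58.4
```

```bash
python3 - <<'E'
from h import *
s=ctrl.get_state();print(s)
a=[.505,.10,.205];b=[.535,.25,.205]
Ra=go(a,-60);go(b,-60,a,Ra)
E
```

```text
{'time': 5.15, 'qpos': array([-4.20525818e-01, -1.61807336e-01,  2.08323235e+00, -1.20868366e-03,
        1.21586184e+00,  6.26892404e-01]), 'dq': array([-2.03990358e-03, -2.31230918e-01, -1.98183546e-01, -3.70183088e-04,
        4.54541752e-01, -5.53136108e-04]), 'joint_efforts': array([ 1.11912419e-01, -2.26080716e+01, -2.92772037e+01, -9.78262397e-04,
       -1.84762627e-01, -8.22705232e-06]), 'eef_pos': array([ 0.46126921, -0.09606067,  0.21222219]), 'tcp_rot': array([0.96589794, 0.25891352, 0.00131345, 0.00179762]), 'contact_force': array([ 0.66889064,  0.21206269, -1.95245063]), 'wrist_torque': array([ 0.02392556, -0.01828496,  0.01812965]), 'finger_force': 58.41334104537964, 'opening': 0.18051741199472068}
[ 0.1359 -0.1479  0.0068] [ 0.0042 -0.0016  0.0002]
[ 0.101  -0.1149  0.    ] [0. 0. 0.]
```

Call:
{"fn": "carry_out", "kwargs": {"deltas": [0.027,-0.03,0,0.002,-0.001,0,0.055,-0.06,0,0.004,-0.002,0,0.095,-0.104,0,0.004,-0.002,0,0.136,-0.148,0,0.004,-0.002,0,0.165,-0.18,0,0.004,-0.002,0]}}

```text
time: 5.78
eef_pos: [0.514, 0.1449, 0.21]
tcp_rot: [0.966, 0.26, -0.001, -0.001]
contact_force: [0.5, -1.1, -1.3]
opening: 0.181
finger_force: 58.6
```

Call:
{"fn": "carry_out", "kwargs": {"deltas": [0.025,-0.03,0,0,0,0,0.045,-0.055,0,0,0,0,0.06,-0.07,0,0,0,0,0.06,-0.07,0,0,0,0]}}

```text
time: 6.28
eef_pos: [0.5308, 0.2343, 0.2097]
tcp_rot: [0.966, 0.26, -0.001, -0.001]
contact_force: [0.5, 0.3, -1.2]
opening: 0.18
finger_force: 58.6
```

```bash
cat >> h.py <<'E'
def wcloud(d,s):
    H=np.array(ctrl.camera_model("wrist")["hand_eye"]);v,u=np.mgrid[:400,:640]
    x=(u-319.69)/309.707;y=(v-201.707)/309.707;t=np.hypot(x,y)+1e-9
    P=np.stack([np.tan(t)*x/t,np.tan(t)*y/t,np.ones_like(t)],-1)*d[...,None]
    P[(t>1.4)|(d<=0)]=9
    return R.from_quat(s["tcp_rot"]).apply((P.reshape(-1,3)@H[:3,:3].T+H[:3,3])).reshape(400,640,3)+s["eef_pos"]
E
python3 - <<'E'
from h import *
s=ctrl.get_state();p,d=ctrl.read_camera("wrist");print(s["eef_pos"],R.from_quat(s["tcp_rot"]).apply([0,0,1]))
cv2.imwrite("pics/w2.png",p[:,:,::-1])
W=wcloud(d,s);X,Y,Z=np.moveaxis(W,-1,0)
u=np.array([np.cos(np.radians(68.9)),np.sin(np.radians(68.9))]);n=np.array([u[1],-u[0]])
q=W[...,:2]-[.547,.284];A=q@u;B=q@n
m=(abs(A)<.125)&(abs(B)<.065)&(Z>.037)&(Z<.047)
k=W[m];print(m.sum(),cv2.minAreaRect((k[:,:2]*1000).astype(np.float32)),np.median(k,0))
m2=(abs(A)<.06)&(abs(B)<.04)&(Z>.026)&(Z<.0365)
k=W[m2];print(m2.sum(),cv2.minAreaRect((k[:,:2]*1000).astype(np.float32)),np.median(k,0))
go([.546,.28,.12],-60);print(s["contact_force"])
E
```

```text
[0.53083972 0.2342774  0.20970679] [-0.0030981   0.00183051 -0.99999353]
13542 ((547.9395751953125, 282.6632080078125), (212.522216796875, 97.32355499267578), 69.18085479736328) [0.55232436 0.2897232  0.0419522 ]
4354 ((547.1669311523438, 282.85614013671875), (94.11012268066406, 53.1370964050293), 68.91709899902344) [0.54747845 0.28316262 0.03198042]
[ 0.0368 -0.0323  0.0896] [-0.0031  0.0024  0.0009]
[ 0.47232768  0.28164073 -1.16895303]
```

View pics/w2.png

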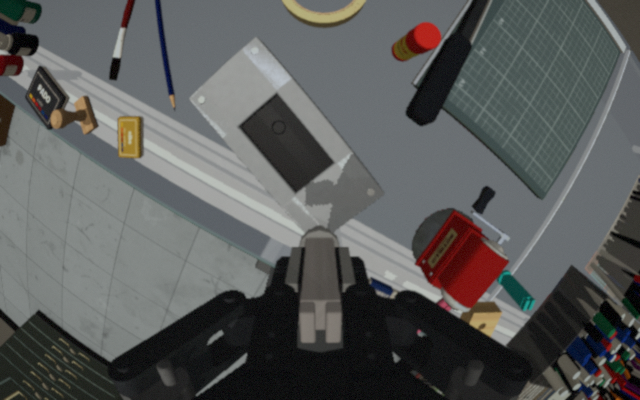

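The picture shows the post held at (320,280) and the black window at (287,143), with a faint ring at about (279,128). I'll check whether the ring lies inside the allowed socket region.

```bash
python3 - <<'E'
from h import *
s=ctrl.get_state();p,d=ctrl.read_camera("wrist")
W=wcloud(d,s);u=np.array([np.cos(np.radians(69)),np.sin(np.radians(69))]);n=np.array([u[1],-u[0]])
for uv in((279,128),(278,127)):
    k=np.median(W[uv[1]-2:uv[1]+3,uv[0]-2:uv[0]+3].reshape(-1,3),0);q=k[:2]-[.5475,.283];print(k,"y",q@u,"x",q@n)
c=cv2.resize(p[85:200,230:345],(600,600),interpolation=3).astype(float);c=np.clip((c-20)*3,0,255).astype(np.uint8)
cv2.imwrite("pics/w3.png",c[:,:,::-1])
m=(W[...,2]>.05)&(W[...,2]<.19)&(np.hypot(W[...,0]-s["eef_pos"][0],W[...,1]-s["eef_pos"][1])<.03)
k=W[m];print(s["eef_pos"])
for a in(.165,.172,.18,.188):
    t=k[abs(k[:,2]-a)<.004]
    if len(t):
        t=(t-s["eef_pos"])@R.from_quat(s["tcp_rot"]).as_matrix();print(a,len(t),t.min(0),t.max(0))
E
```

```text
[0.55718972 0.29601324 0.03204064] y 0.015621393934402122 x 0.004382603080028094
[0.55759967 0.29742387 0.03200981] y 0.0170852442398316 x 0.004259801461639394
[0.5306534  0.23347454 0.20955009]
0.165 5 [ 0.00327092 -0.00119804  0.04062321] [0.0039786  0.00330656 0.04233191]
0.172 21 [ 0.00271991 -0.00181625  0.03840526] [0.00444529 0.00394612 0.04083132]
0.188 39 [ 0.00102956 -0.00964728  0.01955004] [0.01156216 0.01312115 0.02268221]
```

View pics/w3.png

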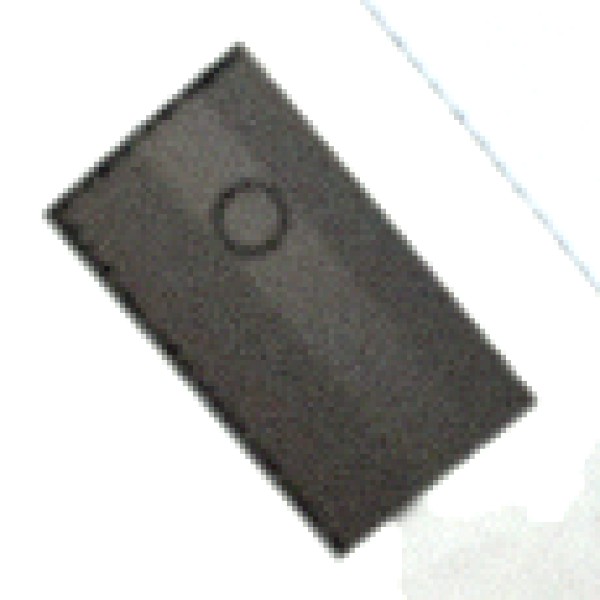

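A ring shows faintly at crop (251,217), about pixel (278,127). That is base (x≈4, y≈17 mm), inside the allowed region. It is only a hint, so I'll probe there first by touch.

```bash
python3 - <<'E'
from h import *
go([.5575,.299,.085],-60);print(ctrl.get_state()["eef_pos"])
E
```

```text
[ 0.0566 -0.0433  0.1245] [-0.0032  0.0025  0.    ]
[0.5305678  0.23301565 0.2094856 ]
```

Call:
{"fn": "carry_out", "kwargs": {"deltas": [0.025,-0.02,0.01,-0.003,0.0025,0,0.0566,-0.0433,0.04,-0.003,0.0025,0,0.0566,-0.0433,0.08,-0.003,0.0025,0,0.0566,-0.0433,0.11,-0.003,0.0025,0,0.0566,-0.0433,0.115,-0.003,0.0025,0]}}

```text
time: 7.0
eef_pos: [0.5557, 0.2979, 0.0915]
tcp_rot: [0.966, 0.258, -0.003, -0.0]
contact_force: [0.4, -0.6, -2.8]
opening: 0.177
finger_force: 58.5
```

```bash
python3 - <<'E'
from h import *
s=ctrl.get_state();go([.5575,.299,.08],-60);print(s["eef_pos"],s["contact_force"],R.from_quat(s["tcp_rot"]).apply([0,0,1]))
E
```

```text
[0.0022 0.     0.0115] [-0.0018  0.0057 -0.001 ]
[0.5556847  0.29794119 0.09154432] [ 0.41714278 -0.60445691 -2.75722643] [-0.0058253  -0.00133096 -0.99998215]
```

Call:
{"fn": "carry_out", "kwargs": {"deltas": [0.001,0,0.004,-0.001,0.004,0,0.002,0,0.008,-0.001,0.004,0,0.002,0,0.011,-0.001,0.004,0,0.002,0,0.013,-0.001,0.004,0,0.002,0,0.013,-0.001,0.004,0]}}

```text
time: 7.62
eef_pos: [0.5591, 0.3009, 0.0816]
tcp_rot: [0.966, 0.259, 0.002, -0.001]
contact_force: [0.4, 0.6, -2.7]
opening: 0.18
finger_force: 58.5
```

Call:
{"fn": "carry_out", "kwargs": {"deltas": [0,0,0.001,0,0,0,0,0,0.002,0,0,0,0,0,0.003,0,0,0,0,0,0.003,0,0,0]}}

```text
time: 8.12
eef_pos: [0.5591, 0.3008, 0.0784]
tcp_rot: [0.966, 0.259, 0.002, -0.001]
contact_force: [-0.0, 1.0, -1.4]
opening: 0.177
finger_force: 58.5
```

Call:
{"fn": "carry_out", "kwargs": {"deltas": [-0.002,0.0005,0.001,0,0,0,-0.002,0.0005,0.002,0,0,0,-0.002,0.0005,0.003,0,0,0,-0.002,0.0005,0.003,0,0,0]}}

```text
time: 8.62
eef_pos: [0.5576, 0.2994, 0.0754]
tcp_rot: [0.966, 0.259, 0.002, -0.001]
contact_force: [0.3, 1.2, -1.8]
opening: 0.18
finger_force: 58.5
```

Call:
{"fn": "carry_out", "kwargs": {"deltas": [0,0,0.001,0,0,0,0,0,0.002,0,0,0,0,0,0.002,0,0,0]}}

```text
time: 9.0
eef_pos: [0.5577, 0.2994, 0.0735]
tcp_rot: [0.966, 0.259, 0.002, -0.001]
contact_force: [1.2, 0.6, -1.8]
opening: 0.174
finger_force: 58.5
```

Call:
{"fn": "carry_out", "kwargs": {"deltas": [0,0,0.001,0,0,0,0,0,0.002,0,0,0,0,0,0.002,0,0,0]}}

```text
time: 9.38
eef_pos: [0.5576, 0.2994, 0.0714]
tcp_rot: [0.966, 0.259, 0.002, -0.001]
contact_force: [-0.7, 0.2, -1.5]
opening: 0.179
finger_force: 58.5
```

Call:
{"fn": "carry_out", "kwargs": {"deltas": [0,0,0.001,0,0,0,0,0,0.001,0,0,0]}}

```text
time: 9.62
eef_pos: [0.5577, 0.2994, 0.0705]
tcp_rot: [0.966, 0.259, 0.002, -0.001]
contact_force: [0.0, 0.3, -2.2]
opening: 0.176
finger_force: 58.5
```

Call:
{"fn": "carry_out", "kwargs": {"deltas": [0,0,0.001,0,0,0,0,0,0.002,0,0,0,0,0,0.002,0,0,0]}}

```text
time: 10.0
eef_pos: [0.5577, 0.2994, 0.0685]
tcp_rot: [0.966, 0.259, 0.002, -0.001]
contact_force: [0.6, 0.3, -1.5]
opening: 0.181
finger_force: 58.5
```

Call:
{"fn": "carry_out", "kwargs": {"deltas": [0,0,0.001,0,0,0,0,0,0.002,0,0,0,0,0,0.002,0,0,0]}}

```text
time: 10.38
eef_pos: [0.5577, 0.2994, 0.0664]
tcp_rot: [0.966, 0.259, 0.002, -0.001]
contact_force: [-0.5, -0.0, -2.2]
opening: 0.18
finger_force: 58.5
```

Call:
{"fn": "carry_out", "kwargs": {"deltas": [0,0,0.001,0,0,0,0,0,0.002,0,0,0,0,0,0.003,0,0,0,0,0,0.003,0,0,0]}}

```text
time: 10.88
eef_pos: [0.5577, 0.2994, 0.0634]
tcp_rot: [0.966, 0.259, 0.002, -0.001]
contact_force: [0.2, 0.5, -1.3]
opening: 0.178
finger_force: 58.5
```

Call:
{"fn": "carry_out", "kwargs": {"deltas": [0,0,0.001,0,0,0,0,0,0.002,0,0,0,0,0,0.003,0,0,0,0,0,0.003,0,0,0]}}

```text
time: 11.38
eef_pos: [0.5577, 0.2994, 0.0604]
tcp_rot: [0.966, 0.259, 0.002, -0.001]
contact_force: [0.1, -0.1, -0.9]
opening: 0.18
finger_force: 58.5
```

No resistance, and the foot is about 13 mm below the plate, so it is in the socket.

Call:
{"fn": "carry_out", "kwargs": {"deltas": [0,0,0.001,0,0,0,0,0,0.002,0,0,0,0,0,0.003,0,0,0,0,0,0.003,0,0,0]}}

```text
time: 11.88
eef_pos: [0.5577, 0.2994, 0.0574]
tcp_rot: [0.966, 0.259, 0.002, -0.001]
contact_force: [0.3, 0.3, -1.7]
opening: 0.178
finger_force: 58.5
```

Call:
{"fn": "carry_out", "kwargs": {"deltas": [0,0,0.001,0,0,0,0,0,0.002,0,0,0,0,0,0.002,0,0,0]}}

```text
time: 12.25
eef_pos: [0.5577, 0.2994, 0.0554]
tcp_rot: [0.966, 0.259, 0.002, -0.001]
contact_force: [-0.8, -0.2, -0.8]
opening: 0.177
finger_force: 58.5
```

Call:
{"fn": "carry_out", "kwargs": {"deltas": [0,0,0.001,0,0,0,0,0,0.001,0,0,0]}}

```text
time: 12.5
eef_pos: [0.5577, 0.2994, 0.0545]
tcp_rot: [0.966, 0.259, 0.002, -0.001]
contact_force: [0.2, -0.4, -1.5]
opening: 0.178
finger_force: 58.5
```

Call:
{"fn": "carry_out", "kwargs": {"deltas": [0,0,0.001,0,0,0,0,0,0.001,0,0,0]}}

```text
time: 12.75
eef_pos: [0.558, 0.2995, 0.054]
tcp_rot: [0.966, 0.259, 0.002, -0.001]
contact_force: [0.3, -0.5, 2.2]
opening: 0.178
finger_force: 59.0
```

Contact came at exactly the expected seating height, with about 4 N. I'll release and retreat upwards.

Call:
{"fn": "carry_out", "kwargs": {"deltas": [0,0,0,0,0,0,0,0,0,0,0,0,0,0,0,0,0,0,0,0,0,0,0,0], "grip": 50}}

```text
time: 13.25
eef_pos: [0.5578, 0.2994, 0.0536]
tcp_rot: [0.966, 0.259, 0.002, -0.001]
contact_force: [-0.7, 0.2, 0.4]
opening: 0.504
finger_force: 0.0
```

Call:
{"fn": "carry_out", "kwargs": {"deltas": [0,0,-0.02,0,0,0,0,0,-0.05,0,0,0,0,0,-0.1,0,0,0,0,0,-0.13,0,0,0,0,0,-0.13,0,0,0]}}

```text
time: 13.88
eef_pos: [0.5596, 0.3, 0.1892]
tcp_rot: [0.966, 0.259, 0.007, -0.001]
contact_force: [-0.0, 0.2, -1.2]
opening: 0.503
finger_force: 0.0
```

```bash
python3 - <<'E'
from h import *
s=ctrl.get_state();p,d=ctrl.read_camera("wrist");cv2.imwrite("pics/w4.png",p[:,:,::-1])
W=wcloud(d,s);X,Y,Z=np.moveaxis(W,-1,0);r=(np.hypot(X-.5577,Y-.2994)<.03)
t=W[r&(Z>.08)&(Z<.12)];print(s["eef_pos"],len(t),np.percentile(t[:,2],[50,90,98]))
for a,b in((.045,.06),(.065,.08),(.08,.097),(.097,.11)):
    t=W[r&(Z>a)&(Z<b)];print(a,len(t),np.median(t,0) if len(t) else "", cv2.minAreaRect((t[:,:2]*1000).astype(np.float32)) if len(t) else "")
E
```

```text
[0.55960152 0.30001569 0.18917967] 557 [0.10495129 0.10650809 0.10695649]
0.045 79 [0.56553364 0.30098716 0.05459808] ((565.5965576171875, 300.7951354980469), (1.7063755989074707, 15.26231861114502), 30.175777435302734)
0.065 95 [0.56512266 0.30155804 0.07537608] ((565.1692504882812, 301.6495056152344), (1.677049994468689, 16.07260513305664), 30.413423538208008)
0.08 112 [0.56488623 0.30101889 0.09048736] ((562.6257934570312, 296.955810546875), (17.961942672729492, 14.057611465454102), 58.32398223876953)
0.097 445 [0.55927702 0.29811969 0.10545587] ((558.474609375, 297.694580078125), (16.447628021240234, 15.745454788208008), 29.836000442504883)
```

View pics/w4.png

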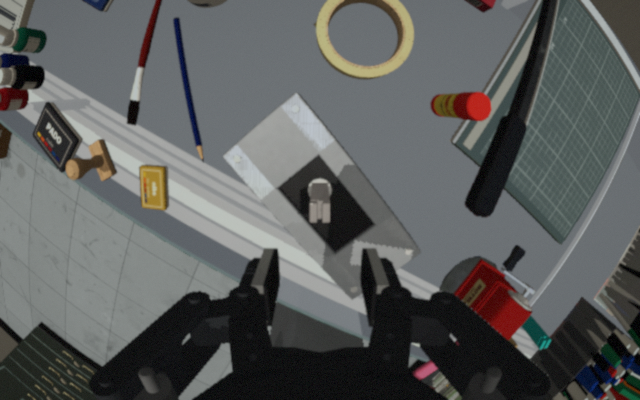

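The picture shows the post upright in the window at (320,200), released. The head top is at about 0.106 m, so the foot is at about 0.012 m, fully home.

```bash
python3 -c "
from plant import ctrl
print(ctrl.sign_off())"
```

```text
the job is handed in; nothing more can be done
None
```

The post stands upright and released in the display base, collar down on the plate (foot about 12 mm above the base's underside, limit 14.5 mm), and the job is handed in with no verdict returned; the socket's outline showed faintly in the wrist picture and the post dropped in there on the first try, so no sliding search was needed.

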